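# Set the hold-down spindle of the coupon stand

## Task

The test coupon lies loose under the hold-down spindle of the small grey stand. Swing the jam nut's red-post lever counter-clockwise until the spindle is free, screw the black T-bar clockwise until the rubber foot presses gently on the coupon (feel for about 8 N, never more than about 18 N), then swing the lever back until the nut is fully tight with the foot still pressing. Do not shift the coupon, the tape measure, the marker or the green gauge.

Things in the scene. Friction and masses are not known exactly. Their poses are not given: they have to be found in the camera images.
- stop_stand: grey stand fixed to the worktop: base 170x150x12 mm, column at its rear (+x), bracket head reaching forward over the coupon, nothing of the stand itself above 92 mm. Origin on the upright spindle axis at the underside; x points to the column, z up. On the axis sit the brass jam nut (on the bracket), the black T-bar above it and the foot below
- jam_nut (a joint): turn of the brass jam nut about the spindle axis, rad: 0 = tight against its stop; grows as it loosens, counter-clockwise from above, to a stop at 1.3. It turns against a steady friction of 0.3 N m and stays where left. Above 0.2 the spindle is surely free; in the last 0.05 rad before the stop it clamps and locks the spindle. Turning it does not turn the spindle
- lever_post (a point): on the centre line of the red upright post on the nut's lever, 128 mm above the worktop, 75 mm from the axis (73 when loose); point x points outward along the lever. Post: 12 mm diameter, from 103 mm (lever top) to 141 mm high. Tight, the lever points front left, 0.65 rad clockwise (from above) of the stand's -x; loosening swings it counter-clockwise through -x
- knob_grip (a point): centre of the black T-bar on the axis, 169 mm up at the start: 52 mm long (point x), 14 wide (point y), 22 high, on a 24 mm collar 13 mm deep. Clockwise from above lowers bar, spindle and foot by 6 mm per rad. When free: friction 0.09 N m, stays where left; plus 0.006 N m per newton at the foot. The foot touches after 0.3 to 1.2 rad; the poses do not show when
- spindle: the spindle that carries T-bar and foot; origin on the axis, moves only up and down. Its black rubber foot, 22 mm across, does not turn; how far it stands out is not known: its face is 40.5 to 44.5 mm above this origin. It springs at 8 N/mm, so 8 N is reached 1 mm (0.17 rad of T-bar) after touching
- test_coupon: loose red-brown primed steel coupon, 30x100 mm and 4 mm thick, long axis = its y; origin at the centre of its underside. It lies under the foot on an aluminium anvil of varying height
- tape_measure: yellow and black pocket tape measure, 64x75x30 mm, bystander; origin at the centre of its underside
- marker_red: red marker pen lying down, 16x137x18 mm, long axis y, bystander; origin at the centre of its underside
- radius_gauge_green: flat green square gauge, 52x52x9 mm, bystander; origin at the centre of its underside
Mind the look-alikes: they are no part of the job. Leave any pink or white look-alike of the test_coupon alone. Of the things that look like the stop_stand, take the one that is farthest from the robot's base at the start.

How it is judged:
By the outcome, as a careful person would: the job done as asked, in the order asked, and still so for the second after the job is handed in, with the robot touching nothing.
It also fails if it takes over 67 s, if anything falls off the work surface, if the arm or the gripper's body presses on something with over 40 N, if the wrist force passes 120 N, or if a joint passes its speed limit or range.

## Robot

A 7-joint arm with a two-finger parallel gripper is mounted at the origin on a cart in front of the work surface, level with it; the furniture and walls round the work are solid. World frame = base frame: x ahead of the robot, y to its left, z up, the work surface at z = 0. Lengths are in m, angles in degrees, forces in N, time in s.
With the tool pointing down it reaches from about 0.425 to 0.875 m from the base axis. Payload 4.7 kg.
Tool frame: the origin (TCP) lies between the finger pads; the fingertips stand env.finger_overhang ahead of it and the grasp point (between the pads) lies 5 mm behind it (env.finger_overhang is the distance from the TCP to the fingertips, in m); z points along the fingers, y is the line along which they close (so a half turn about z gives the same grasp; the last joint's range is limited). The gripper opens to 87 mm and grips with 3 to 60 N. Pads are 19 mm wide; open, the fingers measure 117 mm over their backs; the gripper's body (75 mm by 190 mm) begins 51 mm behind the grasp point.
Start: joints at [-72.875, 18.392, -4.016, 83.108, 1.295, 78.541, -3.26], TCP at [0.183, 0.624, 0.237] pointing down, gripper open.
Joint ranges: [-163.93, 163.93], [-17.29, 119.83], [-79.2, 71.16], [3.27, 140.29], [-89.18, 269.18], [5.43, 117.66], [-154.24, 154.24]. Speed limits (degrees/s): [147.25, 147.25, 180, 180, 180, 180, 180].

## Interface

Orientations are given as [roll, pitch, yaw] about the fixed x, y, z axes, in that order (R = Rz(yaw) Ry(pitch) Rx(roll)).
In Python, from cell import telemetry, eyes, env, models gives the robot as it stands. The module is installed in compiled form; this text tells all that it offers.
- The arm moves only by the tool drive_tool, never from a script. Its arguments are lists of equal length, an entry for each row: "angular": the turn, a rotation vector about the tool's x, y, z in rad, a list of three; "delta_pos": the shift along the tool's x, y, z in cm, a list of three; "gripper": the finger opening in cm, from 0 to 8.7. A call has 1 to 20 rows; each row shifts and turns the commanded pose from where the row before left it, along the tool's axes as they then stand; what a row does not reach is not made up. A row lasts 1/10 s, in which the tool goes at most 50 mm and 8.59 degrees, less where a joint would pass 70% of its speed; a pose out of reach is approached as far as the arm can. A call with a gripper value outside its range is refused whole. The fingers move at their own pace and stop on an object; "squeeze" is the grip in N (left out, the last holds). Time passes only in rows, so rows that do not move let the fingers close. It gives the time, the measured TCP pose, the force, the opening and the grip force at its end, in the units of the state.
- telemetry.get_obs(): the state, without advancing time (a new reading comes with each control period).
- eyes.read_camera(name): name is "side" or "top" or "wrist"; returns a dict with "pixels" (400x640x3 uint8, red, green, blue), "mtx" (3x3 intrinsics, pixels), "origin" and "orientation" of the camera in the world. Camera axes: x right, y down, z forward; pixel columns grow to the right and rows downward; lengths in m; the calibration is good to about 2 mm. A picture is of the moment at which its call begins. There is no depth.
- env.sign_off(): hands the job in; it is judged then, once.
Trained networks look in a picture, given as the dict that the camera call returned (one of the last four; its "shot" number tells which), for a name from the list of things; names that differ only in an ending like _2 or _b are one class to them, and where a whole thing is asked for, a point or a joint stands for the part that bears it (a point fixed in the world has none). Each returns a list of dicts, best first, with "p" (0 to 1); they miss things now and then, are a little off and sometimes report something else, mostly with a low value. They report only what shows in the picture. A call takes as long as a camera call. They do not tell look-alikes from the thing itself.
- models.search_frame(picture, target): "centre" ([column, row] in pixels, amid what is visible of it).
- models.cut_out(picture, target): "pixels" (400x640 bool, what is visible of it) and "centre" ([column, row] in pixels, amid what is visible of it).
The state is a dict: "time_s": time; "qpos": joint angles; "joint_velocities": joint speeds; "effort": joint torques, N m; "tool_pos": TCP position; "tool_rot": TCP orientation; "force": force on the tool from outside, world axes, zero at the start; "wrist_torque": the same for the moment, N m; "grip_width": finger opening in m; "grasp_force": force on a finger pad.
Only numpy, scipy, OpenCV 4.12 (cv2) and the standard library are available. Lean on these libraries where they do the work, as an engineer would, in place of code of your own. Each camera call takes 0.05 s, during which the arm holds its last target. There are 200 camera calls.

## Working session

There is one attempt and no reset: what is moved stays moved. The work goes in short steps, Python scripts to look and compute and a tool call to move; the robot and the scene stay as the last step left them, time stands still between calls to the robot, and variables do not carry over. Pictures are saved under pics/ and viewed, at most 10 in all, crops included, and the job is handed in when it is done.

Besides the shell and the picture viewer there is one more tool, called after "Emit:" in YAML: its name, and indented under it one key for each argument. drive_tool: Moves the arm, as the interface text tells. Its arguments: {"type":"object","properties":{"angular":{"type":"array","items":{"type":"array","items":{"type":"number"}}},"delta_pos":{"type":"array","items":{"type":"array","items":{"type":"number"}}},"gripper":{"type":"array","items":{"type":"number"}},"squeeze":{"type":"number"}},"required":["angular","delta_pos","gripper"]}

```bash
mkdir -p pics; cat > h.py <<'E'
import numpy as np, cv2
from scipy.spatial.transform import Rotation as Ro
from cell import telemetry, eyes, env, models
def K(c):
    o=np.array(c["orientation"],float)
    R=o if o.shape==(3,3) else (Ro.from_euler('xyz',o,degrees=True).as_matrix() if o.size==3 else None)
    return np.array(c["mtx"]),R,np.array(c["origin"])
def proj(c,P):
    M,R,o=K(c); q=M@(R.T@(np.array(P,float)-o)); return q[:2]/q[2]
def onz(c,px,z):
    M,R,o=K(c); d=R@np.linalg.solve(M,[px[0],px[1],1.]); return o+d*(z-o[2])/d[2]
E
python3 - <<'E'
from h import *
s=telemetry.get_obs(); print({k:np.round(v,3).tolist() for k,v in s.items()}, env.finger_overhang)
t=eyes.read_camera("top"); d=eyes.read_camera("side")
print(t["origin"],t["orientation"],t["mtx"]); print(d["origin"],d["orientation"])
for c,n in((t,"top"),(d,"side")):
    cv2.imwrite(f"pics/{n}0.png",c["pixels"][:,:,::-1]); 
    for g in ["stop_stand","jam_nut","lever_post","knob_grip","test_coupon","tape_measure","marker_red","radius_gauge_green"]:
        for r in models.search_frame(c,g)[:4]: print(n,g,np.round(r["centre"],1),round(r["p"],2))
E
```

```text
{'time_s': 0.0, 'qpos': [-72.877, 18.44, -4.016, 83.175, 1.293, 78.54, -3.261], 'joint_velocities': [-0.02, 0.042, -0.106, -0.025, -0.02, 0.005, 0.034], 'effort': [0.001, -49.13, -0.404, -31.253, -0.064, 0.044, 0.0], 'tool_pos': [0.182, 0.623, 0.235], 'tool_rot': [-179.89, 0.004, 163.686], 'force': [-0.876, -0.842, 0.146], 'wrist_torque': [-0.038, 0.054, 0.029], 'grasp_force': 0.0, 'grip_width': 0.087} 0.014
[ 0.41040095 -0.00447173  1.29750956] [-175.75925124   -0.8436284   -90.80266517] [[502.61653289   0.         324.78125692]
 [  0.         502.61653289 191.44700969]
 [  0.           0.           1.        ]]
[0.5049777  0.81268935 0.86971211] [-131.29687195   -0.94991659 -179.92259398]
top stop_stand [305.6 145.5] 0.85
top stop_stand [428.7 244.2] 0.71
top jam_nut [424.6 269.2] 0.74
top jam_nut [284.9 160. ] 0.7
top lever_post [290.4 158.6] 0.63
top lever_post [425.  271.3] 0.58
top knob_grip [446. 257.] 0.59
top knob_grip [303.1 140.2] 0.51
top test_coupon [352.7 219.6] 0.91
top test_coupon [264.4 244.4] 0.84
top test_coupon [320.7 154.5] 0.6
top tape_measure [244.6 133.3] 0.76
top marker_red [358.  154.9] 0.66
top radius_gauge_green [257.4 195.9] 0.55
side stop_stand [355.6 171.6] 0.88
side stop_stand [266.4 238.6] 0.65
side jam_nut [372.  161.1] 0.72
side jam_nut [282.3 232.7] 0.54
side lever_post [285.3 230.5] 0.72
side lever_post [370.5 160.7] 0.64
side knob_grip [364.  140.4] 0.75
side knob_grip [272.3 206.9] 0.65
side test_coupon [335.9 222.9] 0.8
side test_coupon [273.2 244. ] 0.69
side test_coupon [358.  280.1] 0.55
side tape_measure [252.9 288.3] 0.76
side tape_measure [284.7 231. ] 0.67
side marker_red [288.1 215.1] 0.69
side radius_gauge_green [313.  284.7] 0.66
```

View pics/top0.png

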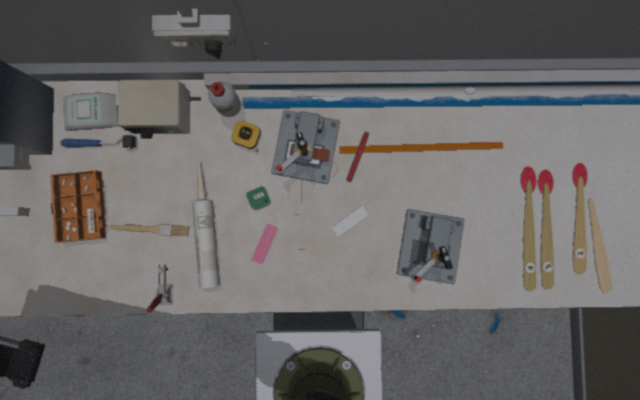

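View pics/side0.png

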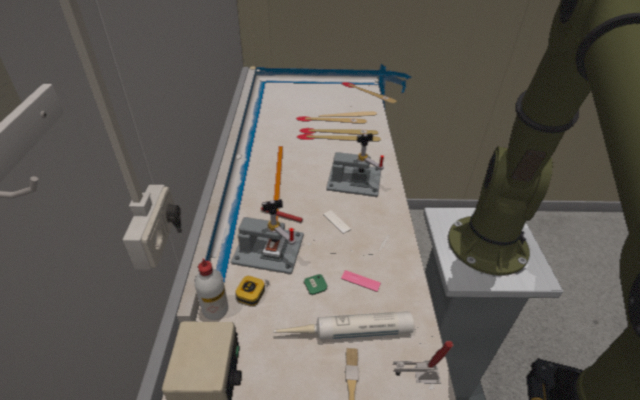

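```bash
python3 - <<'E'
from h import *
t=eyes.read_camera("top"); d=eyes.read_camera("side")
for p in [(303,140),(446,257)]: 
    q=onz(t,p,.18); print(q,np.hypot(*q[:2]),proj(d,q))
for p in [(285,160),(424,270)]: 
    q=onz(t,p,.13); print(q,proj(d,q))
cv2.imwrite("pics/c1.png",np.hstack([cv2.resize(t["pixels"][95:215,240:340,::-1],None,fx=4,fy=4,interpolation=2),cv2.resize(d["pixels"][180:300,225:325,::-1],None,fx=4,fy=4,interpolation=2)]))
E
```

```text
[0.60948848 0.02519824 0.18      ] 0.6100091460246616 [270.10617099 200.31201492]
[ 0.34390232 -0.28869635  0.18      ] 0.4490149112319912 [364.67656133 134.62745567]
[0.57163903 0.06908798 0.13      ] [284.8078001  226.94665315]
[ 0.311877   -0.24947397  0.13      ] [374.57979159 155.43966244]
```

View pics/c1.png

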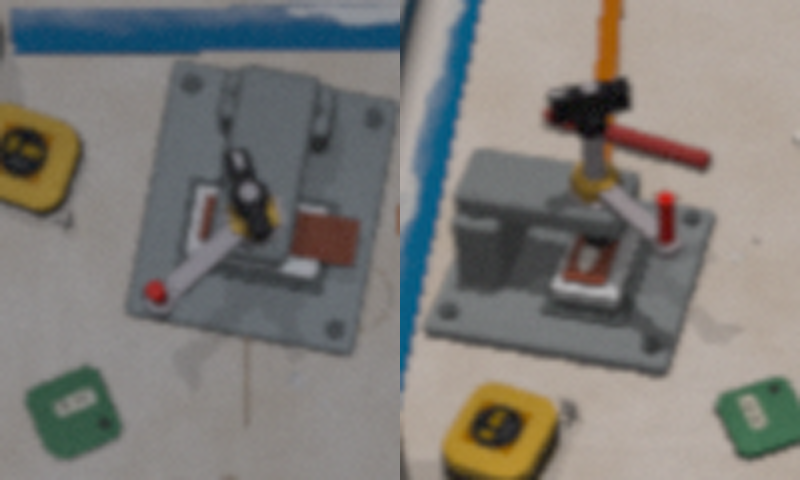

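Candidates: stands at top px (305,145) and (429,244). The first lies farther from the base (0.61 m against 0.45 m) and has the red-brown coupon under its foot, so that is the one; the crop confirms it. Its red post top is at about (279,168) and the T-bar at about (302,143).

```bash
cat >> h.py <<'E'
def tri(cs,pxs):
    A=[];b=[]
    for c,p in zip(cs,pxs):
        M,R,o=K(c); d=R@np.linalg.solve(M,[p[0],p[1],1.]); d/=np.linalg.norm(d); N=np.eye(3)-np.outer(d,d); A.append(N); b.append(N@o)
    return np.linalg.lstsq(np.vstack(A),np.hstack(b),rcond=None)[0]
def rel(pos,yaw,s=None):
    "cm shift in tool frame, then yaw turn about tool z (rad)"
    s=s or telemetry.get_obs(); R=Ro.from_euler('xyz',s["tool_rot"],degrees=True)
    T=Ro.from_euler('xyz',[180,0,yaw],degrees=True)
    print("t",round(s["time_s"],2),"pos",np.round(s["tool_pos"],4),"rot",np.round(s["tool_rot"],2))
    print(" shift cm",np.round(R.inv().apply(np.array(pos)-s["tool_pos"])*100,2),"rotvec",np.round((R.inv()*T).as_rotvec(),3))
E
python3 - <<'E'
from h import *
t=eyes.read_camera("top"); d=eyes.read_camera("side")
for n,a,b,z in (("bar",(302,143.2),(272.25,205.75),.18),("post",(278.75,168),(291.25,229.5),.141)):
    print(n,tri([t,d],[a,b]),onz(t,a,z),proj(d,onz(t,a,z)))
for n,a in(("c1",(285,110.5)),("c2",(338.5,119.5)),("c3",(326.5,183)),("c4",(272.5,173))): print(n,onz(t,a,.012))
for k in range(3): eyes.read_camera("top"); s=telemetry.get_obs(); print(np.round(s["wrist_torque"],3),np.round(s["force"],2),np.round(s["effort"],3))
rel([.53,.09,.33],133)
E
```

```text
bar [0.6048349  0.02797396 0.16422262] [0.60225824 0.02751951 0.18      ] [272.91000633 200.95844179]
post [0.55351158 0.0833609  0.13536711] [0.55165687 0.08298326 0.141     ] [292.4210771  227.85387281]
c1 [0.71723092 0.07546724 0.012     ]
c2 [ 0.69208733 -0.06293638  0.012     ]
c3 [ 0.52715246 -0.02945372  0.012     ]
c4 [0.55468923 0.1088605  0.012     ]
[-0.003 -0.025  0.009] [0.15 0.38 0.34] [ 0.0000e+00 -4.9112e+01 -4.0300e-01 -3.1277e+01 -6.4000e-02  3.4000e-02
  0.0000e+00]
[ 0.03  -0.034 -0.002] [-0.85  0.58 -0.17] [ 0.0000e+00 -4.9110e+01 -4.0300e-01 -3.1277e+01 -6.4000e-02  3.3000e-02
 -0.0000e+00]
[-0.012  0.016 -0.012] [-0.28  0.12 -0.7 ] [ 1.0000e-03 -4.9111e+01 -4.0300e-01 -3.1277e+01 -6.4000e-02  3.4000e-02
  0.0000e+00]
t 1.25 pos [0.1826 0.6238 0.2366] rot [179.99   0.   163.69]
 shift cm [-48.33 -41.48  -9.34] rotvec [0.    0.    0.536]
```

Emit:
drive_tool:
  angular:
    - [0,0,0]
    - [0,0,0]
    - [0,0,0]
    - [0,0,0]
    - [0,0,0]
    - [0,0,0]
    - [0,0,0]
    - [0,0,0]
    - [0,0,0]
    - [0,0,0]
    - [0,0,0]
    - [0,0,0]
    - [0,0,0]
    - [0,0,0]
    - [0,0,0.134]
    - [0,0,0.134]
    - [0,0,0.134]
    - [0,0,0.134]
    - [0,0,0]
    - [0,0,0]
  delta_pos:
    - [-2,-1.6,-4]
    - [-3.5,-3,-4]
    - [-3.5,-3,-1.3]
    - [-3.5,-3,0]
    - [-3.5,-3,0]
    - [-3.5,-3,0]
    - [-3.5,-3,0]
    - [-3.5,-3,0]
    - [-3.5,-3,0]
    - [-3.5,-3,0]
    - [-3.5,-3,0]
    - [-3.5,-3,0]
    - [-3.5,-3,0]
    - [-3.5,-3,0]
    - [0,0,0]
    - [0,0,0]
    - [0,0,0]
    - [0,0,0]
    - [0,0,0]
    - [0,0,0]
  gripper: [8.7,8.7,8.7,8.7,8.7,8.7,8.7,8.7,8.7,8.7,8.7,8.7,8.7,8.7,8.7,8.7,8.7,8.7,8.7,8.7]
  squeeze: 20

```text
time_s: 3.25
tool_pos: [0.5199, 0.1077, 0.3224]
tool_rot: [180.0, 0.0, 133.2]
force: [-0.9, -0.2, -0.5]
grip_width: 0.0871
grasp_force: 0.0
```

```bash
python3 - <<'E'
from h import *
w=eyes.read_camera("wrist"); cv2.imwrite("pics/w1.png",w["pixels"][:,:,::-1])
print(w["origin"],w["orientation"]); 
for P in [(.603,.028,.18),(.552,.083,.141)]: print(proj(w,P))
for g in ["lever_post","knob_grip"]:
  for r in models.search_frame(w,g)[:2]: print(g,r)
rel([.53,.09,.33],133)
E
```

```text
[0.47207738 0.15712999 0.47048266] [ 1.65093943e+02 -4.77006094e-02  4.31344932e+01]
[334.14294835 299.90712136]
[334.10595657 215.59745479]
lever_post {'centre': [333.8, 223.0], 'p': 0.93}
knob_grip {'centre': [339.0, 297.0], 'p': 0.95}
t 3.4 pos [0.5199 0.1077 0.3224] rot [179.99   0.   133.08]
 shift cm [-1.99 -0.47 -0.76] rotvec [0.    0.    0.001]
```

View pics/w1.png

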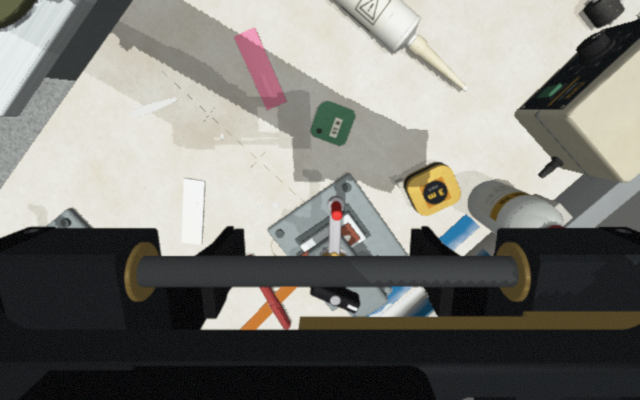

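The post top is at (337,214) and the T-bar centre at (336,300), each within about 3 px of the prediction. That puts the post at about (0.553, 0.084) and the axis at about (0.604, 0.029), 75 mm apart as stated.

Emit:
drive_tool:
  angular:
    - [0,0,0]
    - [0,0,0]
    - [0,0,0]
    - [0,0,0]
    - [0,0,0]
    - [0,0,0]
    - [0,0,0]
    - [0,0,0]
    - [0,0,0]
  delta_pos:
    - [-2,0.4,0]
    - [-2,0.4,0]
    - [0,0,3.5]
    - [0,0,3.5]
    - [0,0,3.5]
    - [0,0,3.5]
    - [0,0,3]
    - [0,0,2.3]
    - [0,0,0]
  gripper: [5,5,5,5,5,5,5,5,5]

```text
time_s: 4.3
tool_pos: [0.5504, 0.0835, 0.126]
tool_rot: [-179.6, -0.2, 133.0]
force: [0.1, 0.0, -0.4]
grip_width: 0.0502
grasp_force: 0.0
```

```bash
python3 - <<'E'
from h import *
w=eyes.read_camera("wrist"); cv2.imwrite("pics/w2.png",w["pixels"][:,:,::-1])
d=eyes.read_camera("side"); cv2.imwrite("pics/s2.png",cv2.resize(d["pixels"][150:300,200:350,::-1],None,fx=4,fy=4))
s=telemetry.get_obs(); print(s["force"],s["effort"]); rel([.553,.084,.129],132.8)
for P in [(.604,.0295,.18),(.553,.084,.141)]: print(proj(w,P))
E
```

```text
[-0.35735373 -0.17872783  0.83774794] [-6.90348633e-02 -3.54108846e+01  3.08477394e+00 -2.72339970e+01
 -3.67659330e-02  1.36279953e-01  1.44043783e-02]
t 4.4 pos [0.5532 0.0839 0.1298] rot [-1.7999e+02  1.0000e-02  1.3301e+02]
 shift cm [ 0.02 -0.01  0.08] rotvec [-0.     0.     0.004]
[334.83541906 495.43379868]
[334.08858649 271.86671915]
```

View pics/w2.png

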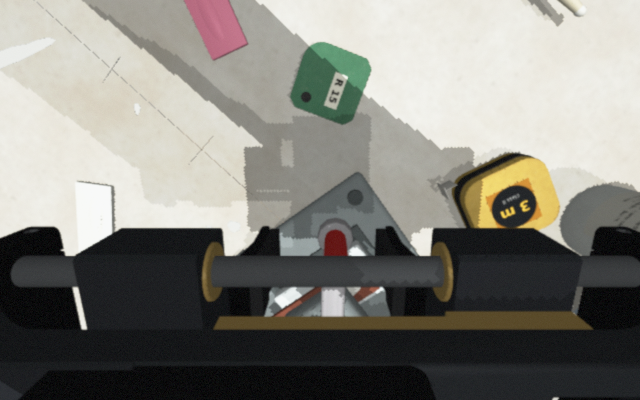

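The post (335,245) is centred between the fingers, so I close on it.

Emit:
drive_tool:
  angular:
    - [0,0,0]
    - [0,0,0]
    - [0,0,0]
    - [0,0,0]
    - [0,0,0]
    - [0,0,0]
    - [0,0,0]
  delta_pos:
    - [0,0,0]
    - [0,0,0]
    - [0,0,0]
    - [0,0,0]
    - [0,0,0]
    - [0,0,0]
    - [0,0,0]
  gripper: [0.5,0.5,0.5,0.5,0.5,0.5,0.5]
  squeeze: 20

```text
time_s: 5.1
tool_pos: [0.5538, 0.0847, 0.1296]
tool_rot: [179.9, 0.0, 133.0]
force: [2.5, 1.6, -0.4]
grip_width: 0.0112
grasp_force: 20.0
```

```bash
python3 - <<'E'
from h import *
s=telemetry.get_obs(); print(np.round(s["force"],2),np.round(s["wrist_torque"],3),np.round(s["effort"],3),s["grip_width"],s["grasp_force"]); rel([.553,.084,.129],132.8)
# arc rows: position on lever 75mm -> 73
a0=np.radians(133);A=np.array([.604,.029])
th=0
for n in (6,):
  d=.1; print("per row 0.1rad: tool shift (x,y) cm", 7.5*(np.cos(d)-1), 7.5*np.sin(d))
E
```

```text
[ 2.5   1.56 -0.41] [ 0.339 -0.546  0.012] [ 8.8500e-01 -3.6818e+01  4.1430e+00 -2.7188e+01  4.9600e-01  9.8900e-01
  8.0000e-03] 0.011181790271489968 20.003311768559797
t 5.1 pos [0.5538 0.0847 0.1296] rot [1.7989e+02 3.0000e-02 1.3300e+02]
 shift cm [ 0.   -0.1   0.06] rotvec [0.002 0.001 0.003]
per row 0.1rad: tool shift (x,y) cm -0.037468760414806346 0.7487506248512111
```

Emit:
drive_tool:
  angular:
    - [0,0,-0.05]
    - [0,0,-0.05]
    - [0,0,0]
  delta_pos:
    - [-0.01,-0.37,0]
    - [-0.01,-0.37,0]
    - [0,0,0]
  gripper: [0.5,0.5,0.5]

```text
time_s: 5.4
tool_pos: [0.5483, 0.079, 0.1296]
tool_rot: [179.9, 0.0, 138.7]
force: [2.2, 1.7, -0.7]
grip_width: 0.0111
grasp_force: 20.0
```

Emit:
drive_tool:
  angular:
    - [0,0,-0.08]
    - [0,0,-0.08]
    - [0,0,0]
  delta_pos:
    - [-0.03,-0.59,0]
    - [-0.03,-0.59,0]
    - [0,0,0]
  gripper: [0.5,0.5,0.5]

```text
time_s: 5.7
tool_pos: [0.5411, 0.069, 0.1296]
tool_rot: [180.0, 0.0, 147.8]
force: [1.8, 1.5, 0.9]
grip_width: 0.0113
grasp_force: 20.0
```

Emit:
drive_tool:
  angular:
    - [0,0,-0.1]
    - [0,0,-0.1]
    - [0,0,-0.1]
    - [0,0,0]
    - [0,0,0]
  delta_pos:
    - [-0.05,-0.73,0]
    - [-0.04,-0.73,0]
    - [-0.04,-0.73,0]
    - [0,0,0]
    - [0,0,0]
  gripper: [0.5,0.5,0.5,0.5,0.5]

```text
time_s: 6.2
tool_pos: [0.5328, 0.0486, 0.1296]
tool_rot: [-180.0, 0.0, 164.8]
force: [2.8, -0.1, 0.8]
grip_width: 0.0112
grasp_force: 20.0
```

Emit:
drive_tool:
  angular:
    - [0,0,0]
    - [0,0,0]
    - [0,0,0]
    - [0,0,0]
    - [0,0,0]
    - [0,0,0]
    - [0,0,0]
    - [0,0,0]
  delta_pos:
    - [0,0,0]
    - [0,0,0]
    - [0,0,0]
    - [0,0,-2]
    - [0,0,-4]
    - [0,0,-4]
    - [0,0,-4]
    - [0,0,0]
  gripper: [4,4,4,4,4,4,4,4]

```text
time_s: 7.0
tool_pos: [0.535, 0.049, 0.2752]
tool_rot: [179.7, 0.5, 165.0]
force: [0.6, -1.5, -0.1]
grip_width: 0.0397
grasp_force: 0.0
```

```bash
python3 - <<'E'
from h import *
w=eyes.read_camera("wrist"); t=eyes.read_camera("top")
a=cv2.resize(t["pixels"][95:195,250:350,::-1],(400,400),interpolation=2)
cv2.imwrite("pics/w3.png",np.hstack([w["pixels"][:,140:540,::-1],a]))
for P in [(.604,.029,.18),(.604,.029,.141)]: print(proj(w,P)-[140,0],(proj(t,P)-[250,95])*4)
for b in (10,20,30,40):
    v=.026*np.array([np.cos(np.radians(b)),np.sin(np.radians(b)),0]);c=np.array([.604,.029,.18]);print(b,proj(w,c+v)-[140,0],proj(w,c-v)-[140,0],(proj(t,c+v)-[250,95])*4,(proj(t,c-v)-[250,95])*4)
rel([.604,.029,.27],200)
E
```

```text
[186.59927193 285.03250179] [205.32702309 189.75656105]
[186.44888805 263.16774997] [207.46355621 201.25725242]
10 [199.68759795 310.02543997] [172.88918858 258.85228097] [196.80790149 144.74381356] [213.87363267 234.91454767]
20 [204.39246016 307.65275924] [168.04061793 261.4391173 ] [189.03425351 146.89258494] [221.66786352 232.74700478]
30 [208.58915713 304.59362437] [163.79077748 264.74318461] [181.75252994 150.34276472] [228.9624465  229.27222566]
40 [212.1528527  300.93042435] [160.27088494 268.65254076] [175.1834014  154.99062653] [235.53515997 224.59690373]
t 7.1 pos [0.5325 0.0489 0.2699] rot [1.7995e+02 5.0000e-02 1.6503e+02]
 shift cm [-7.42 -0.08  0.  ] rotvec [ 0.001  0.001 -0.61 ]
```

View pics/w3.png

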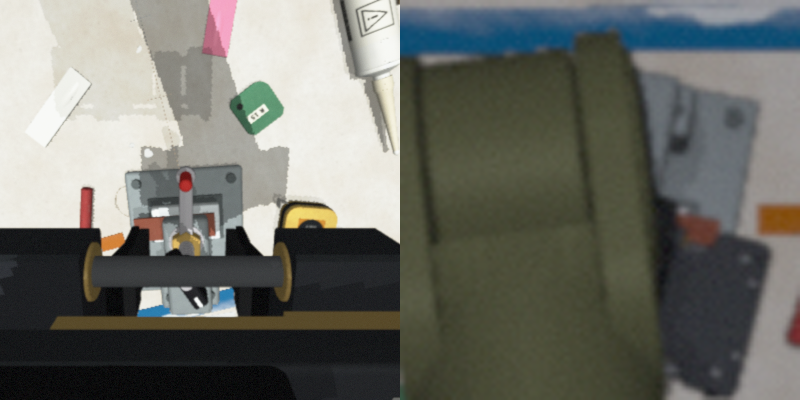

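```bash
python3 - <<'E'
from h import *
w=eyes.read_camera("wrist"); t=eyes.read_camera("top")
w1=dict(w,origin=[.47208,.15713,.47048],orientation=[165.094,-.0477,43.134])
out=[]
for c,f in((w1,"w1"),(t,"top0")):
    im=cv2.imread(f"pics/{f}.png"); g=np.mgrid[-100:101,-100:101]*.0004
    # rectified map on z=.18: row = -x, col=-y
    X=.604-g[0];Y=.029-g[1]
    M,R,o=K(c); P=np.stack([X,Y,0*X+.18],-1)-o; q=P@R@M.T; uv=(q[...,:2]/q[...,2:]).astype(np.float32)
    r=cv2.remap(im,uv[...,0],uv[...,1],cv2.INTER_LINEAR); out.append(cv2.resize(r,(400,400)))
    m=((r.max(-1)<50)&(np.hypot(*g)<.036)).astype(np.uint8)
    n,l,s,_=cv2.connectedComponentsWithStats(m); 
    k=1+np.argmax(s[1:,4]); pts=np.argwhere(l==k); x=.604-(pts[:,0]-100)*.0004; y=.029-(pts[:,1]-100)*.0004
    e,v=np.linalg.eigh(np.cov(x,y)); v=v[:,1]; print(f,s[k],x.mean(),y.mean(),np.degrees(np.arctan2(v[1],v[0])),np.sqrt(e*12))
cv2.imwrite("pics/r4.png",np.hstack(out))
E
```

```text
w1 [  52   48   77  123 4061] 0.6000133957153411 0.03400822457522777 -152.63936768528797 [0.01671279 0.04649248]
top0 [  75   58   58  115 2301] 0.5941246414602348 0.027082572794437203 -159.16405103512963 [0.01412676 0.04261758]
```

View pics/r4.png

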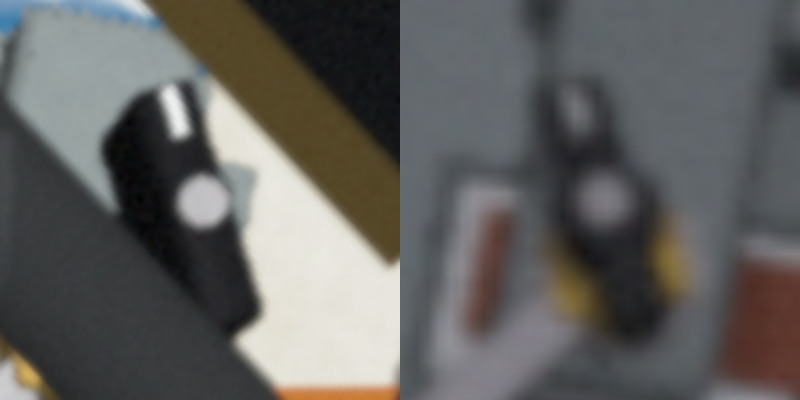

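The circle on the T-bar sits on the predicted axis (rectified px 203,202), and the bar points at about 17°. I'll go over it with yaw 197, with the tips kept above the collar (158 mm).

Emit:
drive_tool:
  angular:
    - [0,0,0]
    - [0,0,0]
    - [0,0,0]
    - [0,0,-0.14]
    - [0,0,-0.14]
    - [0,0,-0.14]
    - [0,0,-0.138]
    - [0,0,0]
    - [0,0,0]
  delta_pos:
    - [-2.5,-0.05,0]
    - [-2.5,-0.04,0]
    - [-2.4,-0.04,0]
    - [0,0,0]
    - [0,0,0]
    - [0,0,2]
    - [0,0,3]
    - [0,0,0]
    - [0,0,0]
  gripper: [4,4,4,4,4,4,4,4,4]

```text
time_s: 8.1
tool_pos: [0.6026, 0.0285, 0.2181]
tool_rot: [180.0, -0.2, -163.2]
force: [-0.3, 0.0, 1.3]
grip_width: 0.0397
grasp_force: 0.0
```

```bash
python3 - <<'E'
from h import *
s=telemetry.get_obs(); print(np.round(s["force"],2),np.round(s["effort"],3),np.round(s["qpos"],1)); rel([.6037,.0285,.174],197)
E
```

```text
[-0.28  0.04  1.31] [-3.0000e-03 -3.9547e+01  3.1060e+00 -2.9255e+01  5.5000e-02  1.1200e-01
  7.8000e-02] [-25.8  13.8  24.3  92.3  -5.8  75.3 106.2]
t 8.1 pos [0.6026 0.0285 0.2181] rot [ 179.98   -0.19 -163.17]
 shift cm [-0.12 -0.03  4.41] rotvec [ 0.    -0.003 -0.003]
```

Emit:
drive_tool:
  angular:
    - [0,0,0]
    - [0,0,0]
    - [0,0,0]
    - [0,0,0]
    - [0,0,0]
  delta_pos:
    - [-0.05,0,2]
    - [0,0,1.4]
    - [0,0,1]
    - [0,0,0]
    - [0,0,0]
  gripper: [4,4,4,4,4]

```text
time_s: 8.6
tool_pos: [0.6042, 0.0287, 0.1757]
tool_rot: [-180.0, 0.0, -163.0]
force: [0.8, -0.4, 0.6]
grip_width: 0.0398
grasp_force: 0.0
```

```bash
python3 - <<'E'
from h import *
s=telemetry.get_obs(); print(np.round(s["force"],2),np.round(s["effort"],3)); rel([.6037,.0285,.174],197)
E
```

```text
[ 0.8  -0.41  0.57] [-5.0000e-02 -4.1209e+01  3.6290e+00 -2.9283e+01  5.8000e-02  8.4000e-02
 -6.0000e-03]
t 8.6 pos [0.6042 0.0287 0.1757] rot [-1.7999e+02  2.0000e-02 -1.6300e+02]
 shift cm [ 0.06 -0.01  0.17] rotvec [-0.  0.  0.]
```

Emit:
drive_tool:
  angular:
    - [0,0,0]
    - [0,0,0]
    - [0,0,0]
    - [0,0,0]
    - [0,0,0]
    - [0,0,0]
    - [0,0,0]
  delta_pos:
    - [0,0,0.12]
    - [0,0,0]
    - [0,0,0]
    - [0,0,0]
    - [0,0,0]
    - [0,0,0]
    - [0,0,0]
  gripper: [2,0.6,0.6,0.6,0.6,0.6,0.6]
  squeeze: 20

```text
time_s: 9.3
tool_pos: [0.6039, 0.03, 0.1744]
tool_rot: [179.9, 0.0, -162.9]
force: [-1.9, 4.7, 3.0]
grip_width: 0.0137
grasp_force: 20.0
```

```bash
cat > o.py <<'E'
from h import *
s=telemetry.get_obs(); print("F",np.round(s["force"],2),"T",np.round(s["wrist_torque"],3),"eff",np.round(s["effort"],3),"g",round(s["grip_width"],4)); rel([.6037,.0285,.174],197,s)
E
python3 o.py
```

```text
F [-1.91  4.68  2.99] T [0.928 0.498 0.044] eff [ 2.5140e+00 -4.0306e+01  6.0740e+00 -2.9257e+01  1.3990e+00 -6.8300e-01
 -3.4000e-02] g 0.0137
t 9.3 pos [0.6039 0.03   0.1744] rot [ 1.7991e+02  2.0000e-02 -1.6291e+02]
 shift cm [ 0.06 -0.14  0.04] rotvec [0.002 0.    0.002]
```

Emit:
drive_tool:
  angular:
    - [0,0,0]
    - [0,0,0]
  delta_pos:
    - [0,0.15,0]
    - [0,0,0]
  gripper: [0.6,0.6]

```text
time_s: 9.5
tool_pos: [0.6038, 0.0301, 0.1744]
tool_rot: [-180.0, 0.0, -163.0]
force: [-0.6, 3.1, 2.8]
grip_width: 0.014
grasp_force: 20.0
```

```bash
python3 o.py
```

```text
F [-0.63  3.12  2.8 ] T [0.633 0.312 0.084] eff [  1.503 -40.195   5.076 -28.871   0.939  -0.393  -0.082] g 0.014
t 9.5 pos [0.6038 0.0301 0.1744] rot [-1.7999e+02  4.0000e-02 -1.6297e+02]
 shift cm [ 0.06 -0.15  0.04] rotvec [-0.     0.001  0.001]
```

Emit:
drive_tool:
  angular:
    - [0,0,0.05]
    - [0,0,0.05]
  delta_pos:
    - [0,0,0.03]
    - [0,0,0.03]
  gripper: [0.6,0.6]

```text
time_s: 9.7
tool_pos: [0.6038, 0.0301, 0.1738]
tool_rot: [180.0, 0.0, -168.8]
force: [-1.0, 2.9, 3.1]
grip_width: 0.0135
grasp_force: 20.0
```

```bash
python3 o.py
```

```text
F [-1.03  2.86  3.09] T [0.639 0.297 0.051] eff [  1.888 -40.101   5.078 -28.827   0.92   -0.382   0.446] g 0.0135
t 9.7 pos [0.6038 0.0301 0.1738] rot [ 1.8000e+02  4.0000e-02 -1.6882e+02]
 shift cm [ 0.04 -0.16 -0.02] rotvec [ 0.     0.001 -0.102]
```

Emit:
drive_tool:
  angular:
    - [0,0,0.05]
    - [0,0,0.05]
  delta_pos:
    - [0,0,0.03]
    - [0,0,0.03]
  gripper: [0.6,0.6]

```text
time_s: 9.9
tool_pos: [0.6038, 0.0301, 0.1732]
tool_rot: [180.0, 0.0, -174.6]
force: [-1.5, 3.2, 2.8]
grip_width: 0.0137
grasp_force: 20.0
```

```bash
python3 o.py
```

```text
F [-1.5   3.19  2.82] T [0.52  0.273 0.059] eff [  1.832 -39.973   5.159 -28.795   0.884  -0.376   0.43 ] g 0.0137
t 9.9 pos [0.6038 0.0301 0.1732] rot [ 1.8000e+02  4.0000e-02 -1.7455e+02]
 shift cm [ 0.03 -0.16 -0.08] rotvec [-0.     0.001 -0.202]
```

```bash
cat > a.py <<'E'
from h import *
L=[]
for k in range(8):
    eyes.read_camera("side"); L.append(telemetry.get_obs())
f=lambda k:np.round(np.mean([s[k] for s in L],0),3); sd=lambda k:np.round(np.std([s[k] for s in L],0),3)
print("t",L[-1]["time_s"],"F",f("force"),"T",f("wrist_torque"),"sd",sd("wrist_torque"),"e7",[round(s["effort"][6],3) for s in L][::3],"pos",f("tool_pos"),"yaw",np.round(np.mean([s["tool_rot"][2]%360 for s in L]),2),"q7",np.round(np.mean([s["qpos"][6] for s in L]),2))
E
python3 a.py
```

```text
t 10.3 F [-1.121  2.638  3.547] T [ 0.587  0.266 -0.108] sd [0.026 0.035 0.05 ] e7 [np.float64(-0.042), np.float64(0.109), np.float64(0.126)] pos [0.604 0.03  0.173] yaw 185.56 q7 95.83
```

Emit:
drive_tool:
  angular:
    - [0,0,0.05]
    - [0,0,0.05]
  delta_pos:
    - [0,0.05,-0.07]
    - [0,0.05,0.03]
  gripper: [0.6,0.6]

```text
time_s: 10.5
tool_pos: [0.6037, 0.0302, 0.1727]
tool_rot: [-179.9, 0.0, 179.7]
force: [0.7, 0.9, -0.6]
grip_width: 0.0137
grasp_force: 20.0
```

```bash
python3 a.py
```

```text
t 10.9 F [ 1.517 -0.254 -2.63 ] T [ 0.026 -0.431 -0.078] sd [0.113 0.135 0.029] e7 [np.float64(-0.068), np.float64(0.076), np.float64(0.085)] pos [0.604 0.03  0.173] yaw 179.82 q7 90.2
```

Emit:
drive_tool:
  angular:
    - [0,0,0.04]
  delta_pos:
    - [0,0,0.07]
  gripper: [0.6]

```text
time_s: 11.0
tool_pos: [0.6036, 0.0303, 0.1725]
tool_rot: [-179.9, 0.0, 177.5]
force: [0.9, -1.0, -1.1]
grip_width: 0.0138
grasp_force: 20.0
```

```bash
cat > b.py <<'E'
from h import *
s=telemetry.get_obs(); print(round(s["time_s"],2),"F",np.round(s["force"],1),"Tz",round(s["wrist_torque"][2],3),"e7",round(s["effort"][6],3),"v7",round(s["joint_velocities"][6],2),"yaw",round(s["tool_rot"][2]%360,2),"z",round(s["tool_pos"][2],4))
E
python3 b.py
```

```text
11.0 F [ 0.9 -1.  -1.1] Tz 0.088 e7 0.517 v7 -23.34 yaw 177.52 z 0.1725
```

Emit:
drive_tool:
  angular:
    - [0,0,0.04]
  delta_pos:
    - [0,0,0.024]
  gripper: [0.6]

```text
time_s: 11.1
tool_pos: [0.6036, 0.0303, 0.1723]
tool_rot: [-179.9, 0.0, 175.2]
force: [1.3, -2.0, -2.3]
grip_width: 0.0137
grasp_force: 20.0
```

```bash
python3 b.py
```

```text
11.1 F [ 1.3 -2.  -2.3] Tz 0.096 e7 0.306 v7 -22.03 yaw 175.18 z 0.1723
```

Emit:
drive_tool:
  angular:
    - [0,0,0.04]
  delta_pos:
    - [0,0,0.024]
  gripper: [0.6]

```text
time_s: 11.2
tool_pos: [0.6036, 0.0302, 0.172]
tool_rot: [-179.9, 0.0, 172.9]
force: [2.0, -0.6, -2.3]
grip_width: 0.0139
grasp_force: 20.0
```

```bash
python3 b.py
```

```text
11.2 F [ 2.  -0.6 -2.3] Tz 0.098 e7 0.294 v7 -21.92 yaw 172.89 z 0.172
```

Emit:
drive_tool:
  angular:
    - [0,0,0.04]
  delta_pos:
    - [0,0,0.024]
  gripper: [0.6]

```text
time_s: 11.3
tool_pos: [0.6036, 0.0302, 0.1718]
tool_rot: [-179.9, 0.0, 170.6]
force: [1.2, -1.5, -2.9]
grip_width: 0.0138
grasp_force: 20.0
```

```bash
python3 b.py
```

```text
11.3 F [ 1.2 -1.5 -2.9] Tz 0.087 e7 0.294 v7 -21.97 yaw 170.6 z 0.1718
```

Emit:
drive_tool:
  angular:
    - [0,0,0.04]
  delta_pos:
    - [0,0,0.024]
  gripper: [0.6]

```text
time_s: 11.4
tool_pos: [0.6036, 0.0302, 0.1715]
tool_rot: [-179.9, 0.0, 168.3]
force: [1.8, -0.7, -2.9]
grip_width: 0.0138
grasp_force: 20.0
```

```bash
python3 b.py
```

```text
11.4 F [ 1.8 -0.7 -2.9] Tz 0.114 e7 0.293 v7 -21.91 yaw 168.31 z 0.1715
```

Emit:
drive_tool:
  angular:
    - [0,0,0.04]
  delta_pos:
    - [0,0,0.024]
  gripper: [0.6]

```text
time_s: 11.5
tool_pos: [0.6036, 0.0302, 0.1713]
tool_rot: [-179.9, 0.0, 166.0]
force: [2.6, -1.7, -2.1]
grip_width: 0.0138
grasp_force: 20.0
```

```bash
python3 b.py
```

```text
11.5 F [ 2.6 -1.7 -2.1] Tz 0.092 e7 0.293 v7 -21.76 yaw 166.02 z 0.1713
```

Emit:
drive_tool:
  angular:
    - [0,0,0.04]
  delta_pos:
    - [0,0,0.024]
  gripper: [0.6]

```text
time_s: 11.6
tool_pos: [0.6036, 0.0302, 0.171]
tool_rot: [-179.9, 0.0, 163.7]
force: [1.8, -0.9, -2.8]
grip_width: 0.0138
grasp_force: 20.0
```

```bash
python3 b.py
```

```text
11.6 F [ 1.8 -0.9 -2.8] Tz 0.096 e7 0.293 v7 -21.94 yaw 163.72 z 0.171
```

Emit:
drive_tool:
  angular:
    - [0,0,0.04]
  delta_pos:
    - [0,0,0.024]
  gripper: [0.6]

```text
time_s: 11.7
tool_pos: [0.6036, 0.0302, 0.1708]
tool_rot: [-179.9, 0.0, 161.4]
force: [1.6, -0.8, -2.5]
grip_width: 0.0138
grasp_force: 20.0
```

```bash
python3 b.py
```

```text
11.7 F [ 1.6 -0.8 -2.5] Tz 0.14 e7 0.293 v7 -21.81 yaw 161.43 z 0.1708
```

Emit:
drive_tool:
  angular:
    - [0,0,0.04]
  delta_pos:
    - [0,0,0.024]
  gripper: [0.6]

```text
time_s: 11.8
tool_pos: [0.6036, 0.0302, 0.1706]
tool_rot: [-179.9, 0.0, 159.1]
force: [1.6, -1.4, -2.9]
grip_width: 0.014
grasp_force: 20.0
```

```bash
python3 b.py
```

```text
11.8 F [ 1.6 -1.4 -2.9] Tz 0.101 e7 0.292 v7 -21.92 yaw 159.14 z 0.1706
```

Emit:
drive_tool:
  angular:
    - [0,0,0.04]
  delta_pos:
    - [0,0,0.024]
  gripper: [0.6]

```text
time_s: 11.9
tool_pos: [0.6036, 0.0301, 0.1704]
tool_rot: [-179.9, 0.0, 156.8]
force: [1.3, -1.2, -2.2]
grip_width: 0.0137
grasp_force: 20.0
```

```bash
python3 b.py
```

```text
11.9 F [ 1.3 -1.2 -2.2] Tz 0.102 e7 0.28 v7 -21.83 yaw 156.85 z 0.1704
```

Emit:
drive_tool:
  angular:
    - [0,0,0.04]
  delta_pos:
    - [0,0,0.024]
  gripper: [0.6]

```text
time_s: 12.0
tool_pos: [0.6036, 0.0301, 0.1702]
tool_rot: [-179.9, 0.0, 154.6]
force: [1.1, -0.4, -1.7]
grip_width: 0.0138
grasp_force: 20.0
```

```bash
python3 b.py
```

```text
12.0 F [ 1.1 -0.4 -1.7] Tz 0.175 e7 0.27 v7 -21.81 yaw 154.56 z 0.1702
```

Emit:
drive_tool:
  angular:
    - [0,0,0.04]
  delta_pos:
    - [0,0,0.024]
  gripper: [0.6]

```text
time_s: 12.1
tool_pos: [0.6035, 0.0301, 0.1699]
tool_rot: [-179.9, 0.0, 152.3]
force: [1.5, -1.9, -2.3]
grip_width: 0.0139
grasp_force: 20.0
```

```bash
python3 b.py
```

```text
12.1 F [ 1.5 -1.9 -2.3] Tz 0.171 e7 0.261 v7 -21.78 yaw 152.26 z 0.1699
```

Contact came at yaw ≈159°; since then the joint torque has changed by 0.0105 per 0.04 rad, which matches 8 N/mm. The force is now about 5.5 N, so 0.05 rad more is needed.

Emit:
drive_tool:
  angular:
    - [0,0,0.048]
  delta_pos:
    - [0,0,0.029]
  gripper: [0.6]

```text
time_s: 12.2
tool_pos: [0.6035, 0.0301, 0.1697]
tool_rot: [-179.9, 0.0, 149.5]
force: [1.8, -1.1, -1.5]
grip_width: 0.0143
grasp_force: 20.0
```

```bash
python3 b.py
```

```text
12.2 F [ 1.8 -1.1 -1.5] Tz 0.191 e7 0.374 v7 -26.53 yaw 149.51 z 0.1697
```

Emit:
drive_tool:
  angular:
    - [0,0,0]
    - [0,0,0]
    - [0,0,0]
  delta_pos:
    - [0,0,0]
    - [0,0,0]
    - [0,0,0]
  gripper: [0.6,0.6,0.6]

```text
time_s: 12.5
tool_pos: [0.6035, 0.0302, 0.1697]
tool_rot: [-180.0, 0.0, 149.6]
force: [2.1, -2.4, -2.4]
grip_width: 0.0138
grasp_force: 20.0
```

```bash
python3 b.py
```

```text
12.5 F [ 2.1 -2.4 -2.4] Tz -0.006 e7 0.039 v7 -0.18 yaw 149.59 z 0.1697
```

Emit:
drive_tool:
  angular:
    - [0,0,0]
    - [0,0,0]
    - [0,0,0]
    - [0,0,0]
    - [0,0,0]
    - [0,0,0]
    - [0,0,-0.135]
    - [0,0,-0.134]
    - [0,0,0]
    - [0,0,0]
    - [0,0,0]
    - [0,0,0]
    - [0,0,0]
  delta_pos:
    - [0,0,0]
    - [0,0,0]
    - [0,0,0]
    - [0,0,-2]
    - [0,0,-3]
    - [0,0,-3]
    - [0,0,0]
    - [0,0,0]
    - [2.4,0,0]
    - [2.4,0,0]
    - [2.4,0,0]
    - [0,0,0]
    - [0,0,0]
  gripper: [4,4,4,4,4,4,4,4,4,4,4,4,4]

```text
time_s: 13.8
tool_pos: [0.534, 0.0503, 0.2502]
tool_rot: [179.9, 0.0, 165.1]
force: [0.5, 0.2, 0.6]
grip_width: 0.0401
grasp_force: 0.0
```

```bash
python3 - <<'E'
from h import *
w=eyes.read_camera("wrist"); cv2.imwrite("pics/w5.png",w["pixels"][:,:,::-1])
for P in [(.604,.03,.171),(.533,.0487,.141)]: print(proj(w,P))
for r in models.search_frame(w,"lever_post")[:2]: print(r)
rel([.533,.0487,.13],165)
E
```

```text
[326.87623154 298.09345472]
[326.50796415 196.54050936]
{'centre': [326.4, 216.1], 'p': 0.77}
{'centre': [323.4, 300.5], 'p': 0.67}
t 13.9 pos [0.5346 0.0497 0.25  ] rot [1.7999e+02 5.0000e-02 1.6499e+02]
 shift cm [ 0.14 -0.14 12.  ] rotvec [ 0.     0.001 -0.   ]
```

View pics/w5.png

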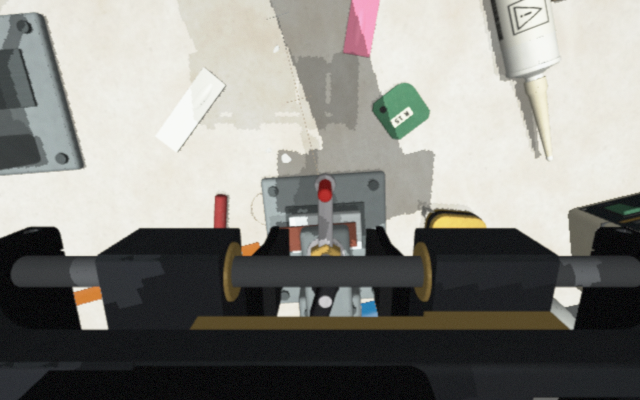

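The post top is at (325,193), as predicted. I go down and regrip it.

Emit:
drive_tool:
  angular:
    - [0,0,0]
    - [0,0,0]
    - [0,0,0]
    - [0,0,0]
    - [0,0,0]
    - [0,0,0]
    - [0,0,0]
    - [0,0,0]
    - [0,0,0]
    - [0,0,0]
    - [0,0,0]
    - [0,0,0]
  delta_pos:
    - [0.1,-0.14,3]
    - [0,0,3.5]
    - [0,0,3.5]
    - [0,0,2]
    - [0,0,0]
    - [0,0,0]
    - [0,0,0]
    - [0,0,0]
    - [0,0,0]
    - [0,0,0]
    - [0,0,0]
    - [0,0,0]
  gripper: [4,4,4,4,4,4,0.5,0.5,0.5,0.5,0.5,0.5]
  squeeze: 20

```text
time_s: 15.1
tool_pos: [0.5328, 0.0486, 0.1302]
tool_rot: [180.0, 0.0, 165.0]
force: [-0.7, -0.0, 2.7]
grip_width: 0.011
grasp_force: 20.0
```

Emit:
drive_tool:
  angular:
    - [0,0,0.1]
    - [0,0,0.1]
    - [0,0,0]
  delta_pos:
    - [-0.03,0.73,0]
    - [-0.03,0.73,0]
    - [0,0,0]
  gripper: [0.5,0.5,0.5]

```text
time_s: 15.4
tool_pos: [0.5378, 0.0628, 0.1301]
tool_rot: [-180.0, -0.0, 153.6]
force: [-1.8, -0.6, 4.5]
grip_width: 0.0113
grasp_force: 20.0
```

```bash
python3 o.py
```

```text
F [-1.78 -0.64  4.51] T [-0.047  0.364 -0.035] eff [-1.7000e-02 -3.2194e+01  2.6680e+00 -2.7345e+01  8.9000e-02 -4.5600e-01
 -7.1700e-01] g 0.0113
t 15.4 pos [0.5378 0.0628 0.1301] rot [-180.     -0.    153.55]
 shift cm [-7.43 -0.13 -4.39] rotvec [ 0.    -0.    -0.758]
```

Emit:
drive_tool:
  angular:
    - [0,0,0.1]
    - [0,0,0.1]
    - [0,0,0.09]
    - [0,0,0]
  delta_pos:
    - [-0.03,0.74,0]
    - [-0.03,0.74,0]
    - [-0.03,0.67,0]
    - [0,0,0]
  gripper: [0.5,0.5,0.5,0.5]

```text
time_s: 15.8
tool_pos: [0.5498, 0.0806, 0.1302]
tool_rot: [180.0, -0.0, 137.0]
force: [-3.3, 0.4, 4.8]
grip_width: 0.011
grasp_force: 20.0
```

Emit:
drive_tool:
  angular:
    - [0,0,0.04]
    - [0,0,0.04]
    - [0,0,0]
  delta_pos:
    - [0,0.3,0]
    - [0,0.3,0]
    - [0,0,0]
  gripper: [0.5,0.5,0.5]

```text
time_s: 16.1
tool_pos: [0.5535, 0.0844, 0.1301]
tool_rot: [-180.0, -0.1, 132.4]
force: [-2.8, -0.0, 6.0]
grip_width: 0.0116
grasp_force: 20.0
```

```bash
python3 o.py
```

```text
F [-2.83 -0.01  5.96] T [-0.141  0.791 -0.041] eff [-2.1000e-02 -3.3767e+01  3.3800e+00 -2.7797e+01 -5.3000e-02 -1.0940e+00
 -2.2400e-01] g 0.0116
t 16.1 pos [0.5535 0.0844 0.1301] rot [-1.7996e+02 -6.0000e-02  1.3244e+02]
 shift cm [-7.51 -0.07 -4.4 ] rotvec [-0.000e+00 -1.000e-03 -1.127e+00]
```

Emit:
drive_tool:
  angular:
    - [0,0,0.02]
    - [0,0,0]
  delta_pos:
    - [0,0.2,0]
    - [0,0,0]
  gripper: [0.5,0.5]

```text
time_s: 16.3
tool_pos: [0.5545, 0.0854, 0.1301]
tool_rot: [-179.9, -0.1, 131.3]
force: [-4.6, -1.0, 6.3]
grip_width: 0.0111
grasp_force: 20.0
```

Emit:
drive_tool:
  angular:
    - [0,0,0]
    - [0,0,0]
  delta_pos:
    - [0,0.2,0]
    - [0,0,0]
  gripper: [0.5,0.5]

```text
time_s: 16.5
tool_pos: [0.5547, 0.0855, 0.1301]
tool_rot: [-179.7, -0.2, 131.3]
force: [-8.0, -3.0, 11.0]
grip_width: 0.0115
grasp_force: 20.0
```

Emit:
drive_tool:
  angular:
    - [0,0,0]
    - [0,0,0]
  delta_pos:
    - [0,0.2,0]
    - [0,0,0]
  gripper: [0.5,0.5]

```text
time_s: 16.7
tool_pos: [0.5548, 0.0856, 0.13]
tool_rot: [-179.5, -0.2, 131.2]
force: [-13.6, -5.3, 13.8]
grip_width: 0.0116
grasp_force: 20.0
```

```bash
python3 o.py
```

```text
F [-13.59  -5.34  13.84] T [-1.252  2.77   0.007] eff [-2.0070e+00 -3.1494e+01  1.2770e+00 -3.0073e+01 -1.3750e+00 -4.6050e+00
 -6.0000e-03] g 0.0116
t 16.7 pos [0.5548 0.0856 0.13  ] rot [-179.51   -0.22  131.25]
 shift cm [-7.5  -0.12 -4.43] rotvec [-0.005 -0.008 -1.148]
```

The nut is against its stop: 13.5 N tangential with no further motion. I relax, release and retreat.

Emit:
drive_tool:
  angular:
    - [0,0,0]
    - [0,0,0]
    - [0,0,0]
    - [0,0,0]
    - [0,0,0]
    - [0,0,0]
    - [0,0,0]
    - [0,0,0]
    - [0,0,0]
    - [0,0,0]
    - [0,0,0]
    - [0,0,0]
    - [0,0,0]
  delta_pos:
    - [0,-0.35,-0.05]
    - [0,0,0]
    - [0,0,0]
    - [0,0,0]
    - [0,0,0]
    - [0,0,-2]
    - [0,0,-4]
    - [0,0,-4]
    - [0,0,-4]
    - [0,0,0]
    - [4,0,0]
    - [4,0,0]
    - [0,0,0]
  gripper: [0.5,0.5,4,4,4,4,4,4,4,4,4,4,4]

```text
time_s: 18.0
tool_pos: [0.5, 0.1521, 0.2695]
tool_rot: [180.0, -0.2, 131.7]
force: [-0.0, 0.3, 0.6]
grip_width: 0.0402
grasp_force: 0.0
```

```bash
python3 - <<'E'
from h import *
w=eyes.read_camera("wrist"); t=eyes.read_camera("top"); d=eyes.read_camera("side")
cv2.imwrite("pics/f6.png",np.hstack([cv2.resize(w["pixels"][150:350,200:460,::-1],(390,300)),cv2.resize(d["pixels"][180:300,225:325,::-1],(250,300))]))
for n,P in dict(bar=(.604,.03,.173),post=(.5545,.0857,.141)).items(): print(n,proj(w,P),proj(d,P))
for c in(w,d,t):
  for g in ["lever_post","test_coupon","tape_measure","marker_red","radius_gauge_green"]: print(g,[(np.round(r["centre"],1).tolist(),round(r["p"],2)) for r in models.search_frame(c,g)[:3]])
E
```

```text
bar [323.98439848 374.55151184] [272.28314675 203.68872773]
post [324.17993451 281.08100457] [291.22144288 228.61762064]
lever_post [([323.4, 300.7], 0.95)]
test_coupon [([304.4, 298.9], 0.8), ([239.4, 106.5], 0.63), ([163.9, 224.4], 0.51)]
tape_measure [([427.3, 219.0], 0.55)]
marker_red []
radius_gauge_green [([320.0, 165.3], 0.56)]
lever_post [([283.7, 231.4], 0.83), ([372.4, 158.6], 0.53)]
test_coupon [([360.2, 279.8], 0.86), ([335.5, 221.5], 0.65)]
tape_measure [([250.7, 290.0], 0.64)]
marker_red [([284.4, 215.9], 0.54), ([272.6, 209.6], 0.53)]
radius_gauge_green [([312.3, 280.8], 0.9)]
lever_post [([287.9, 161.6], 0.71), ([427.7, 266.7], 0.61), ([303.0, 143.1], 0.2)]
test_coupon [([349.6, 219.5], 0.9), ([266.2, 239.2], 0.75), ([320.8, 154.8], 0.62)]
tape_measure [([244.3, 135.2], 0.79)]
marker_red [([357.9, 155.5], 0.73)]
radius_gauge_green []
```

View pics/f6.png

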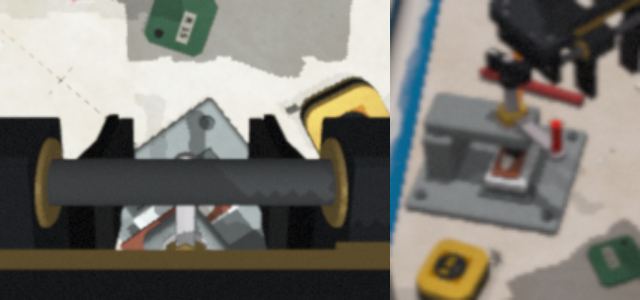

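The post is back at side px (292,229), the same as at the start (tight). The coupon and bystanders have not moved, and the arm is clear of everything.

```bash
python3 -c "
from cell import env; print(env.sign_off())"
```

```text
the job is handed in; nothing more can be done
None
```

The job is handed in at about 18 s of the 67 s: nut loosened, foot screwed down to about 8 N by feel (worked out from joint torque and turn after contact), nut swung back tight to its stop, and no sign in the last pictures that anything else moved.

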